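# Pin the microscope stage for transport

### The job

Lock the microscope stage for transport: take the long red-headed locking pin from its stand, put it into the brass-ringed hole of the sliding carriage, and with light downward pressure slide the carriage along until the pin drops into the hidden hole in the stage below, which lies somewhere between the two white marks. Then push the pin fully home, so that its flange sits flat on the carriage, and let go of it. Work gently: do not ram or force the pin, leave the short black pin in the stand, and leave the other things on the bench where they are.

Things in the scene. Friction and masses are not known exactly. Their poses are not given: they have to be found in the camera images.
- pin: locking pin, about 90 g: steel shank 10 mm across, 45 mm long, tip bevelled over its last 2 mm to 8.4 mm; above it a flange 26 mm across, 4 mm thick; above that a red knurled grip 18 mm across, 34 mm tall. Origin on the axis at the flange's underside, z from tip to grip (grip: z = 4 to 38 mm). Starts upright in either hole of the stand, flange on the stand's top
- pin_tip (a point): the lower end of the locking pin's shank, 45 mm below the pin's origin
- spare_pin: a shorter pin with a black grip, like the locking pin but with a shank of only 22 mm; it stands in the stand's other hole and is to be left there
- stand: fixed aluminium pin stand, block 140 mm (x) by 60 (y) by 60 tall, origin at the centre of its underside; two 13 mm holes at x = -35 and +35 mm, y = 0
- stage: fixed black stage unit, 232 mm (x, -195 to +37) by 340 (y), deck 40 mm above the bench (39.5 under the pin). Origin at bench height, midway between the white marks, on the line along which the carriage's hole travels, the y axis. The lower hole, 12 mm wide, deep enough for the pin, is in the deck on this line (x = 0), always hidden under the carriage; its y is anywhere from -22 to +22 mm
- marks (a point): on the deck, 40 mm above the stage's origin, midway between the two white marks, which stand at y = -24 and +24 mm on the stage's +x edge. Inside the lower hole two spring jaws grip the pin from 10 mm below the deck on, so the last 11 mm must be pushed, with about 3 to 10 N
- carriage: sliding carriage with a clear 24-well plate (top 75 mm above the bench). Slides along the stage's y axis (2 N of friction, no spring), at most 60 mm either way from the marks; starts 35 to 55 mm on their +y side. Its bar over the deck: 40 mm (x) by 180 (y), 42 to 63 mm above the bench. Origin at bench height on the axis of the bar's hole, axes as the stage's
- bore (a point): centre of the mouth of the carriage's hole, on the bar's top face 63 mm above the bench: an 11 mm through hole with a 2 mm chamfer and a brass ring round it; z up. With the pin's tip resting on the deck in this hole, the flange stands 21.5 mm above the bar; over the lower hole the pin goes further down
- bottle: amber bottle with blue cap, 56 mm across, 140 mm tall, origin under its centre; bystander
- jar: clear jar, 60 mm across, 70 mm tall, origin under its centre; bystander
- objective: steel microscope objective with a green ring, standing, 33 mm across, 46 mm tall, origin under its centre; bystander
- filter_cube: black filter cube, 36 mm, with a green and an amber window, origin under its centre; bystander
- screwdriver: screwdriver lying on the bench, 170 mm long; bystander
- tip_box: blue divided open box, 120 by 85 by 50 mm, origin under its centre; bystander

How it is judged (in metres and radians):
On the way:
1. the red pin's tip is in the carriage's hole, at least 10 mm deep (z of pin_tip in the frame of bore below -0.01 m and horizontal distance between pin_tip and bore below 0.004 m and z of pin in the frame of bore above -0.004 m), for 0.1 s.
At the end, for the whole second after the job is handed in: the red pin stands through the carriage's hole in the hidden hole of the stage: its flange's underside less than 2.5 mm above the bar's top face, its axis within 3 mm of the hole's and within 0.06 rad of upright, at rest and let go (z of pin in the frame of bore between -0.004 and 0.0025 m and horizontal distance between pin and bore below 0.003 m and angle between the z axis of pin and the z axis of carriage, either way round below 0.06 rad and linear speed of pin below 0.01 m/s); the robot touches nothing.
It fails at once if the pin is rammed or forced: more than 60 N of contact force in all between the locking pin and the stage with its carriage (contact force between pin and stage above 60 N).
It fails at once if the short black pin is moved more than 20 mm (distance of spare_pin from where it was at the start of the episode above 0.02 m).
It fails at once if one of the other things on the bench is moved more than 30 mm (distance of any of bottle, jar, objective, filter_cube, screwdriver, tip_box from where it was at the start of the episode above 0.03 m).
It also fails if it takes over 69 s, if anything falls off the work surface, if the arm or the gripper's body presses on something with over 40 N, if the wrist force passes 120 N, or if a joint passes its speed limit or range.

### The arm

A 6-joint arm with a two-finger parallel gripper is mounted at the origin on the work surface. World frame = base frame: x ahead of the robot, y to its left, z up, the work surface at z = 0. Lengths are in m, angles in degrees, forces in N, time in s.
With the tool pointing down it reaches from about 0.3 to 0.95 m from the base axis. Payload 3.1 kg.
Tool frame: the origin (TCP) lies at the very end of the fingers, on their centre line; the grasp point (between the pads) lies 19 mm behind it (bot.grip_depth is the distance from the TCP to the grasp point, in m); z points along the fingers, y is the line along which they close (so a half turn about z gives the same grasp; the last joint's range is limited). The gripper opens to 85 mm and grips with 20 to 120 N. Pads are 22 mm wide; open, the fingers measure 114 mm over their backs; the gripper's body (76 mm by 85 mm) begins 54 mm behind the grasp point. The pads swing forward as they close: fully open they stand 13 mm farther back than shut.
Start: joints at [-73.722, 17.653, 93.61, -0, 68.738, -3.994], TCP at [0.217, -0.586, 0.231] pointing down, gripper open.
Joint ranges: [-175.34, 175.34], [-45.06, 112.39], [2.9, 150.54], [-68.45, 248.45], [3.09, 151.38], [-168.51, 168.51]. Speed limits (degrees/s): [159.86, 159.86, 180, 180, 180, 180].

### API

Orientations are given as [roll, pitch, yaw] about the fixed x, y, z axes, in that order (R = Rz(yaw) Ry(pitch) Rx(roll)).
In Python, from cell import sensors, vision, bot gives the robot as it stands.
- The arm moves only by the shell command python3 -m jog 'ROWS' [FORCE]. ROWS is JSON, a list of rows, each a list of 7 numbers: the shift along the world's x, y, z in mm, then the turn, a rotation vector about the world's x, y, z in rad, then the finger opening in mm, from 0 to 85.4. A call has 1 to 8 rows; each row is the pose to reach, as a shift and turn from the pose commanded when the call began; what a row does not reach only later rows make up. A row lasts 1/10 s, in which the tool goes at most 50 mm and 8.59 degrees, less where a joint would pass 70% of its speed; a pose out of reach is approached as far as the arm can. A call with a gripper value outside its range is refused whole. The fingers move at their own pace and stop on an object; FORCE is the grip in N (left out, the last holds). Time passes only in rows, so rows that repeat a pose let the fingers close. It gives the time, the measured TCP pose, the force, the opening and the grip force at its end, in the units of the state.
- sensors.read_state(): the state, without advancing time (a new reading comes with each control period).
- vision.grab_frame(name): name is "scene" or "top"; returns the picture (420x560x3 uint8, red, green, blue); there is no depth.
- vision.camera_model(name): a dict with "camera_matrix" (3x3 intrinsics, pixels), "R" (3x3) and "t" (3): a world point X has camera coordinates R X + t. Camera axes: x right, y down, z forward; pixel columns grow to the right and rows downward; lengths in m; the calibration is good to about 2 mm. A picture is of the moment at which its call begins. camera_model takes no time and is no camera call.
- bot.hand_in(): hands the job in; it is judged then, once.
The state is a dict: "time": time; "q": joint angles; "dq": joint speeds; "joint_torque": joint torques, N m; "tcp_pos": TCP position; "tcp_rot": TCP orientation; "force": force on the tool from outside, world axes, zero at the start; "torque": the same for the moment, N m; "opening": opening from 0.0 (shut) to 1.0 (fully open); "grip_force": force on a finger pad.
Only numpy, scipy, OpenCV 4.12 (cv2) and the standard library are available. Lean on these libraries where they do the work, as an engineer would, in place of code of your own. Each camera call takes 0.05 s, during which the arm holds its last target. There are 200 camera calls.

## Working session

There is one attempt and no reset: what is moved stays moved. The work goes in short steps, Python scripts to look and compute and a shell command to move; the robot and the scene stay as the last step left them, time stands still between calls to the robot, and variables do not carry over. Pictures are saved under pics/ and viewed, at most 10 in all, crops included, and the job is handed in when it is done.

```bash
mkdir -p pics; ls
python3 - <<'E'
from cell import sensors, vision, bot
import cv2
for n in("scene","top"):
    cv2.imwrite(f"pics/{n}0.png",vision.grab_frame(n)[:,:,::-1])
    m=vision.camera_model(n);print(n,m)
print(sensors.read_state())
E
```

```text
pics
scene {'camera_matrix': array([[517.09104643,   0.        , 278.029     ],
       [  0.        , 517.09104643, 211.56676125],
       [  0.        ,   0.        ,   1.        ]]), 'R': array([[ 0.43403492,  0.90086816,  0.00708799],
       [ 0.78106395, -0.37236967, -0.5012783 ],
       [-0.44894631,  0.22310846, -0.86525709]]), 't': array([-0.24071312, -0.45337677,  1.93980944])}
top {'camera_matrix': array([[402.47656576,   0.        , 277.78252489],
       [  0.        , 402.47656576, 209.71753302],
       [  0.        ,   0.        ,   1.        ]]), 'R': array([[ 0.01002852, -0.99989532, -0.01042987],
       [-0.99745508, -0.00926665, -0.07069301],
       [ 0.07058896,  0.01111228, -0.99744359]]), 't': array([-0.01190685,  0.64031017,  1.18698153])}
{'time': 0.1, 'q': array([-7.37218026e+01,  1.77006146e+01,  9.36820464e+01, -1.17213682e-03,
        6.87385088e+01, -3.99351616e+00]), 'dq': array([ 0.00938992, -0.16763447, -0.13293077,  0.01232994,  0.09824282,
        0.06911875]), 'joint_torque': array([-2.11104193e-04, -4.16408122e+01, -2.77645272e+01, -5.81202858e-05,
        4.01517522e-03,  1.65574494e-05]), 'tcp_pos': array([ 0.21630301, -0.58557637,  0.23015148]), 'tcp_rot': array([-1.79879048e+02, -7.34988980e-03,  2.02721320e+01]), 'force': array([ 0.45378842, -0.59853851,  0.04342398]), 'torque': array([0.00452727, 0.02094083, 0.04592809]), 'grip_force': 0.0, 'opening': 0.9951515596650645}
```

View pics/scene0.png

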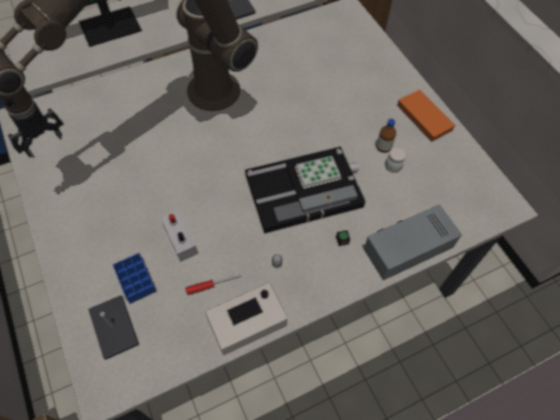

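View pics/top0.png

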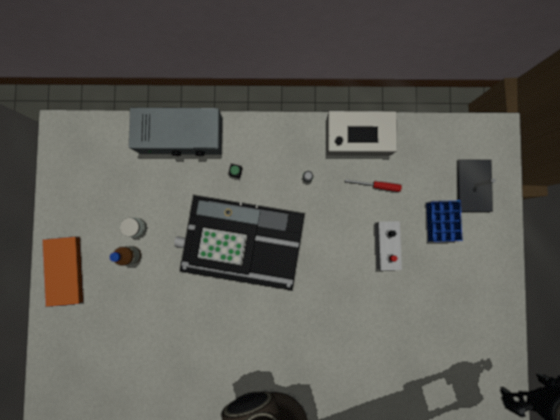

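The scene view shows the stand at about (180,237) with the red pin at (172,218), the stage near (305,190) and the brass ring near (328,197). In the top view the red pin is at (393,258), the black one at (391,234) and the ring at (228,211). I'll zoom in on these.

Run:
```python
import cv2,numpy as np
s=cv2.imread("pics/scene0.png");t=cv2.imread("pics/top0.png")
def c(im,x,y,w,h,W=400,H=300): return cv2.convertScaleAbs(cv2.resize(im[y:y+h,x:x+w],(W,H),interpolation=cv2.INTER_CUBIC),alpha=1.5)
cv2.imwrite("pics/c0.png",np.vstack([np.hstack([c(t,180,190,132,99),c(t,365,205,80,60)]),np.hstack([c(s,240,145,132,99),c(s,145,205,80,60)])]))
```

```text
(no output)
```

View pics/c0.png

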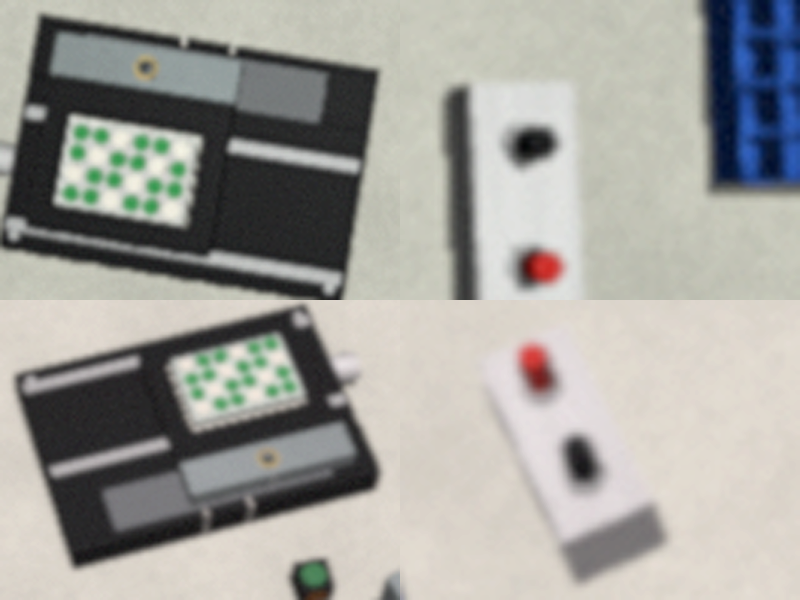

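```bash
cat > h.py <<'E'
import cv2,numpy as np
from cell import vision,sensors
def ray(n,p,z):
    m=vision.camera_model(n);K,R,t=m["camera_matrix"],m["R"],m["t"]
    C=-R.T@t;d=R.T@np.linalg.inv(K)@[p[0],p[1],1.]
    return C+d*(z-C[2])/d[2]
def blob(im,cond,box):
    x,y,w,h=box;c=im[y:y+h,x:x+w].astype(float);r,g,b=c[...,0],c[...,1],c[...,2]
    W=np.clip(cond(r,g,b),0,None);ys,xs=np.mgrid[y:y+h,x:x+w]
    return np.array([(W*xs).sum()/W.sum(),(W*ys).sum()/W.sum()]),W
RED=lambda r,g,b:np.where(r-np.maximum(g,b)>25,np.minimum(r-np.maximum(g,b),70),0)
BRASS=lambda r,g,b:np.where((r-b>18),r-b-10,0)
E
python3 - <<'E'
from h import *
s=cv2.imread("pics/scene0.png")[:,:,::-1];t=cv2.imread("pics/top0.png")[:,:,::-1]
for n,im,rb,bb in(("top",t,(380,245,25,25),(218,202,20,20)),("scene",s,(160,207,24,22),(318,188,20,18))):
    p,W=blob(im,RED,rb);print(n,"red",p,(W>0).sum(),ray(n,p,.081))
    p,W=blob(im,BRASS,bb);print(n,"brass",p,(W>0).sum(),ray(n,p,.063))
# bar outline, marks, stand
for n,im,box,pt,z in(("top",t,(185,190,130,100),(215,208),.063),("scene",s,(240,145,132,99),(312,204),.063),("top",t,(365,205,60,80),(395,245),.06)):
    g=cv2.cvtColor(np.ascontiguousarray(im),cv2.COLOR_RGB2GRAY)
    hsv=im.astype(int)
    print(n,im[pt[1],pt[0]],im[208,270] if n=="top" else im[212,286])
    f=cv2.floodFill(np.ascontiguousarray(im),None,pt,(255,0,255),(6,)*3,(6,)*3,cv2.FLOODFILL_FIXED_RANGE*0)
    m=(f[1]==[255,0,255]).all(2).astype(np.uint8)
    m=cv2.morphologyEx(m,cv2.MORPH_OPEN,np.ones((3,3)))
    c=max(cv2.findContours(m,0,2)[0],key=cv2.contourArea);r=cv2.minAreaRect(c);B=cv2.boxPoints(r)
    P=np.array([ray(n,q,z)[:2] for q in B]);print(r,"\n",P.round(4), "mean",P.mean(0))
    for i in(0,1):
        d=P[i+1]-P[i];print(np.hypot(*d),np.degrees(np.arctan2(d[1],d[0])))
for q in((240.7,203.9),(256.9,206.5)):print("mark",ray("top",q,.04))
for q in((240+206*.33,145+216*.33),(240+250*.33,145+206*.33)):print("mark s",ray("scene",q,.04))
E
```

```text
top red [393.50080645 257.97862903] 43 [ 0.50251588 -0.3349224   0.081     ]
top brass [227.55042735 212.08376068] 38 [0.62928319 0.13980081 0.063     ]
scene red [171.42067877 217.16298343] 49 [ 0.495815   -0.33230627  0.081     ]
scene brass [328.36162362 197.3800738 ] 22 [0.63008507 0.13963972 0.063     ]
top [ 94 101 100] [45 44 43]
((227.8193359375, 211.3560791015625), (60.86061477661133, 14.815309524536133), 8.47114372253418) 
 [[0.6223 0.2297]
 [0.6651 0.2244]
 [0.6405 0.0484]
 [0.5979 0.0542]] mean [0.63145675 0.13919261]
0.0431853760588041 -7.098531578197255
0.1776745029271529 -97.9537584575757
scene [104 107 108] [81 81 83]
((304.9365234375, 188.35879516601562), (63.47062301635742, 105.46202087402344), 75.25643920898438) 
 [[ 0.4262 -0.0548]
 [ 0.4736  0.2992]
 [ 0.7048  0.226 ]
 [ 0.6534 -0.1021]] mean [0.56453604 0.09210326]
0.3571704595507236 82.37391865464721
0.24252446059525576 -17.579483066039394
top [148 149 148] [45 44 43]
((279.5, 209.5), (419.0, 559.0), 90.0) 
 [[ 1.2704  0.8466]
 [ 1.2765 -0.8438]
 [ 0.0599 -0.7963]
 [ 0.0371  0.7736]] mean [ 0.66097305 -0.00497819]
1.6903999113259227 -89.79266405018454
1.2175333618318753 177.76690847377216
mark [0.65544971 0.10431732 0.04      ]
mark [0.64815296 0.05610459 0.04      ]
mark s [0.65231409 0.05709014 0.04      ]
mark s [0.66140868 0.10397115 0.04      ]
```

Run:
```python
from h import *
s=cv2.imread("pics/scene0.png")[:,:,::-1];t=cv2.imread("pics/top0.png")[:,:,::-1]
R2=lambda r,g,b:np.where((r>1.35*np.maximum(g,b))&(r>22),1.,0)
BLK=lambda r,g,b:np.where(r+g+b<120,1.,0)
for n,im,rb,bb in(("top",t,(380,245,25,25),(384,225,16,16)),("scene",s,(160,207,24,22),(172,227,16,18))):
    p,W=blob(im,R2,rb);ys,xs=np.nonzero(W);print(n,"red",p,W.sum(),np.ptp(xs)+1,np.ptp(ys)+1,ray(n,p,.081).round(4),ray(n,p,.09).round(4))
    p,W=blob(im,BLK,bb);print("black",p,W.sum(),ray(n,p,.081).round(4))
    # stand: near-neutral bright
    f=im.astype(int);x0,y0,w,h=(370,212,45,66) if n=="top" else (155,200,50,65)
    c=f[y0:y0+h,x0:x0+w];m=((c[...,0]-c[...,2]<(6 if n=="top" else 6))&(c.min(2)>120)).astype(np.uint8)
    m=cv2.morphologyEx(m,cv2.MORPH_OPEN,np.ones((3,3)))
    k=max(cv2.findContours(m,0,2)[0],key=cv2.contourArea)+[x0,y0];r=cv2.minAreaRect(k);P=np.array([ray(n,q,.06)[:2] for q in cv2.boxPoints(r)])
    print("stand",r,P.round(4).tolist(),P.mean(0))
```

```text
top red [393.04545455 258.06818182] 44.0 9 7 [ 0.5023 -0.3336  0.081 ] [ 0.5027 -0.3312  0.09  ]
black [390.96296296 233.59259259] 27.0 [ 0.5713 -0.3284  0.081 ]
stand ((390.28875732421875, 245.0081329345703), (48.77163314819336, 21.099782943725586), 87.79740142822266) [[0.6076, -0.2993], [0.6105, -0.3603], [0.4704, -0.3641], [0.4674, -0.3036]] [ 0.53897169 -0.33182242]
scene red [171.67391304 217.7826087 ] 46.0 6 9 [ 0.4982 -0.3324  0.081 ] [ 0.5036 -0.3327  0.09  ]
black [180.5 236.8] 20.0 [ 0.5709 -0.3308  0.081 ]
stand ((176.9000244140625, 231.300048828125), (39.80200958251953, 19.230182647705078), 63.43495178222656) [[0.4692, -0.3657], [0.463, -0.3072], [0.6026, -0.3019], [0.6072, -0.3582]] [ 0.53553383 -0.33324398]
```

```bash
python3 -m jog '[[36,32,0,0,0,-0.06,45],[72,64,0,0,0,-0.12,45],[108,96,0,0,0,-0.18,45],[144,127,0,0,0,-0.25,45],[180,159,0,0,0,-0.31,45],[216,190,0,0,0,-0.37,45],[252,222,0,0,0,-0.43,45],[286,253,0,0,0,-0.494,45]]' 40; python3 -m jog '[[0,0,-30,0,0,0,45],[0,0,-60,0,0,0,45],[0,0,-60,0,0,0,45],[0,0,-60,0,0,0,45]]'
```

```text
time: 0.9
tcp_pos: [0.5036, -0.3315, 0.2308]
tcp_rot: [-180.0, 0.0, -8.2]
force: [0.4, 0.4, 0.0]
opening: 0.528
grip_force: 0.0
time: 1.3
tcp_pos: [0.5019, -0.3329, 0.1705]
tcp_rot: [-179.9, 0.1, -8.0]
force: [0.2, 0.1, 0.7]
opening: 0.529
grip_force: 0.0
```

```bash
python3 -m jog '[[0,0,-30,0,0,0,45],[0,0,-55,0,0,0,45],[0,0,-75,0,0,0,45],[0,0,-90,0,0,0,45],[0,0,-102,0,0,0,45],[0,0,-102,0,0,0,45]]'; python3 -m jog '[[0,0,0,0,0,0,20],[0,0,0,0,0,0,10],[0,0,0,0,0,0,10],[0,0,0,0,0,0,10],[0,0,0,0,0,0,10],[0,0,0,0,0,0,10]]' 40
```

```text
time: 1.9
tcp_pos: [0.5019, -0.3332, 0.0684]
tcp_rot: [-179.9, 0.1, -8.1]
force: [-0.0, 0.0, -0.5]
opening: 0.528
grip_force: 0.0
time: 2.5
tcp_pos: [0.5035, -0.3337, 0.0707]
tcp_rot: [180.0, -0.1, -8.0]
force: [0.2, 0.5, 6.4]
opening: 0.197
grip_force: 39.4
```

```bash
python3 -m jog '[[0,0,10,0,0,0,10],[0,0,30,0,0,0,10],[0,0,55,0,0,0,10],[0,0,80,0,0,0,10],[0,0,95,0,0,0,10],[0,0,95,0,0,0,10],[0,0,95,0,0,0,10]]'
python3 - <<'E'
from h import *
a=[]
for n,b in(("scene",(130,165,90,68)),("top",(350,200,90,68))):
    im=vision.grab_frame(n)[:,:,::-1];cv2.imwrite(f"pics/{n}1.png",im);x,y,w,h=b
    a.append(cv2.convertScaleAbs(cv2.resize(im[y:y+h,x:x+w],(400,300),interpolation=2),alpha=1.5))
cv2.imwrite("pics/c1.png",np.hstack(a))
E
```

```text
time: 3.2
tcp_pos: [0.5021, -0.3331, 0.1638]
tcp_rot: [-180.0, 0.0, -8.0]
force: [0.5, -0.2, -1.0]
opening: 0.194
grip_force: 39.1
```

View pics/c1.png

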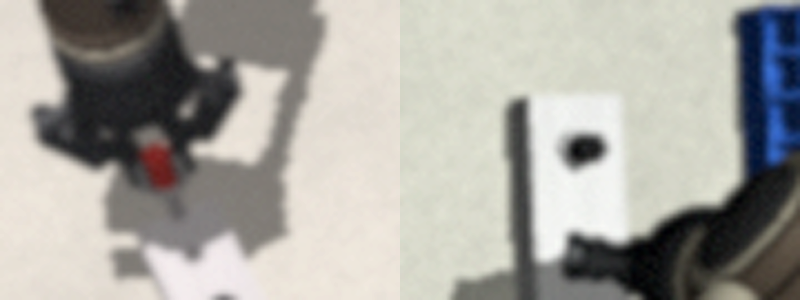

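The pin is held upright. In the scene view the red grip is at about (165,202) and the shank tip at about (171,213). The black pin is still in the stand. Next I'll check the pin's offset in the hand.

Run:
```python
from h import *
s=cv2.imread("pics/scene1.png")[:,:,::-1]
R2=lambda r,g,b:np.where((r>1.35*np.maximum(g,b))&(r>22),1.,0)
p,W=blob(s,R2,(150,188,30,25));print(p,W.sum(),ray("scene",p,.178),ray("scene",(171.2,213),.112))
m=vision.camera_model("scene")
for z in (.112,.178):
    c=m["R"]@[.5025,-.3331,z]+m["t"];c=m["camera_matrix"]@c;print(c[:2]/c[2])
```

```text
[165.32394366 202.        ] 71.0 [ 0.49989669 -0.33474189  0.178     ] [ 0.50086907 -0.32921679  0.112     ]
[170.15420114 213.91297039]
[166.17103902 202.48968115]
```

```bash
python3 -m jog '[[8,30,0,0,0,0,10],[19,70,0,0,0,0,10],[30,110,0,0,0,0,10],[41,150,0,0,0,0,10],[52,190,0,0,0,0,10],[62,230,0,0,0,0,10],[73,270,0,0,0,0,10],[84,310,0,0,0,0,10]]'; python3 -m jog '[[11,40,0,0,0,0,10],[22,80,0,0,0,0,10],[32,120,0,0,0,0,10],[40,150,0,0,0,0,10],[43,162.7,0,0,0,0,10],[43,162.7,0,0,0,0,10],[43,162.7,0,0,0,0,10]]'
python3 - <<'E'
from h import *
a=[]
for n,b in(("scene",(280,150,90,68)),("top",(180,170,90,68))):
    im=vision.grab_frame(n)[:,:,::-1];cv2.imwrite(f"pics/{n}2.png",im);x,y,w,h=b
    a.append(cv2.convertScaleAbs(cv2.resize(im[y:y+h,x:x+w],(400,300),interpolation=2),alpha=1.7))
    if n=="scene":
        p,W=blob(im[:,:,::-1],lambda r,g,b:np.where((r>1.5*np.maximum(g,b))&(r>22),1.,0),(310,150,40,45));print(p,W.sum(),ray(n,p,.178))
cv2.imwrite("pics/c2.png",np.hstack(a))
E
```

```text
time: 4.1
tcp_pos: [0.5855, -0.0216, 0.1624]
tcp_rot: [180.0, 0.2, -8.0]
force: [0.1, -0.3, -1.1]
opening: 0.195
grip_force: 39.2
time: 4.8
tcp_pos: [0.6286, 0.1384, 0.1631]
tcp_rot: [179.9, 0.1, -8.0]
force: [0.3, -0.3, -0.5]
opening: 0.197
grip_force: 39.3
[331.76595745 176.29787234] 47.0 [0.62762054 0.1405327  0.178     ]
```

View pics/c2.png

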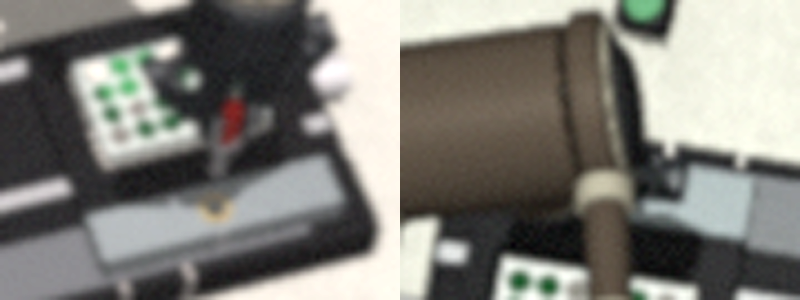

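The pin hangs just above the ring: grip at about (332,176) and ring at about (328,197) in the scene view. I'll nudge it 2 mm in x and lower.

```bash
python3 -m jog '[[2,0.5,-20,0,0,0,10],[2,0.5,-36,0,0,0,10],[2,0.5,-44,0,0,0,10],[2,0.5,-44,0,0,0,10]]'; python3 -m jog '[[0,0,-2,0,0,0,10],[0,0,-4,0,0,0,10],[0,0,-6,0,0,0,10],[0,0,-6,0,0,0,10]]'
```

```text
time: 5.3
tcp_pos: [0.6306, 0.139, 0.119]
tcp_rot: [180.0, 0.1, -8.1]
force: [0.2, 0.3, -1.2]
opening: 0.192
grip_force: 39.2
time: 5.7
tcp_pos: [0.6313, 0.1399, 0.1139]
tcp_rot: [180.0, 0.0, -8.0]
force: [0.1, -0.4, -0.4]
opening: 0.194
grip_force: 39.2
```

```bash
python3 -m jog '[[0,0,-1.5,0,0,0,10],[0,0,-3,0,0,0,10],[0,0,-4,0,0,0,10],[0,0,-4,0,0,0,10]]'
```

```text
time: 6.1
tcp_pos: [0.6314, 0.1399, 0.1101]
tcp_rot: [180.0, 0.0, -8.0]
force: [0.0, 0.2, -0.9]
opening: 0.195
grip_force: 39.2
```

```bash
python3 -m jog '[[0,0,-3,0,0,0,10],[0,0,-6,0,0,0,10],[0,0,-8,0,0,0,10],[0,0,-8,0,0,0,10]]'
```

```text
time: 6.5
tcp_pos: [0.6312, 0.1398, 0.1016]
tcp_rot: [180.0, 0.0, -8.0]
force: [-0.4, -0.8, -1.3]
opening: 0.194
grip_force: 39.2
```

```bash
python3 -m jog '[[0,0,-2,0,0,0,10],[0,0,-4,0,0,0,10],[0,0,-6,0,0,0,10],[0,0,-6,0,0,0,10]]'
```

```text
time: 6.9
tcp_pos: [0.6314, 0.1398, 0.0959]
tcp_rot: [180.0, 0.0, -8.0]
force: [-0.3, 0.9, -1.2]
opening: 0.195
grip_force: 39.2
```

```bash
python3 -m jog '[[0,0,-1,0,0,0,10],[0,0,-2,0,0,0,10],[0,0,-3,0,0,0,10],[0,0,-3,0,0,0,10]]'
```

```text
time: 7.3
tcp_pos: [0.6319, 0.1399, 0.0951]
tcp_rot: [180.0, -0.0, -8.0]
force: [-3.3, -1.0, 6.8]
opening: 0.2
grip_force: 40.1
```

```bash
python3 -m jog '[[0,0,-1,0,0,0,10],[0,0,-2,0,0,0,10],[0,0,-2,0,0,0,10]]'
```

```text
time: 7.6
tcp_pos: [0.6323, 0.14, 0.095]
tcp_rot: [-180.0, -0.1, -8.0]
force: [-5.6, -1.2, 14.0]
opening: 0.195
grip_force: 40.8
```

Contact with the deck at 14 N, so the tip rests on it. I'll ease the pressure and start sliding along the stage's -y, direction (-0.139, -0.990).

```bash
python3 -m jog '[[-1.2,-1,1.5,0,0,0,10],[-1.5,-3,1.7,0,0,0,10],[-2,-6,1.7,0,0,0,10],[-2.4,-9,1.7,0,0,0,10],[-2.8,-12,1.7,0,0,0,10],[-3.2,-15,1.7,0,0,0,10],[-3.6,-18,1.7,0,0,0,10],[-4,-21,1.7,0,0,0,10]]'
```

```text
time: 8.4
tcp_pos: [0.629, 0.1217, 0.0951]
tcp_rot: [-179.7, -0.2, -8.1]
force: [-2.2, 5.6, 7.4]
opening: 0.193
grip_force: 40.4
```

```bash
python3 -m jog '[[-0.4,-1,0,0,0,0,10],[-0.6,-2,0,0,0,0,10],[-0.8,-3,0,0,0,0,10],[-1,-4,0,0,0,0,10],[-1.1,-5,0,0,0,0,10],[-1.3,-6,0,0,0,0,10],[-1.4,-7,0,0,0,0,10],[-1.5,-8,0,0,0,0,10]]'; python3 -m jog '[[-0.1,-1,0,0,0,0,10],[-0.2,-2,0,0,0,0,10],[-0.4,-3,0,0,0,0,10],[-0.6,-4,0,0,0,0,10],[-0.7,-5,0,0,0,0,10],[-0.8,-6,0,0,0,0,10],[-1,-7,0,0,0,0,10],[-1.1,-8,0,0,0,0,10]]'
```

```text
time: 9.2
tcp_pos: [0.6276, 0.1138, 0.0951]
tcp_rot: [-179.7, -0.2, -8.1]
force: [-0.8, 6.9, 6.6]
opening: 0.194
grip_force: 40.4
time: 10.0
tcp_pos: [0.6265, 0.1058, 0.0951]
tcp_rot: [-179.7, -0.2, -8.1]
force: [-1.8, 6.5, 6.9]
opening: 0.193
grip_force: 40.4
```

Slid 34 mm so far. This is the search zone, so one call at a time from here.

```bash
python3 -m jog '[[-0.2,-1,0,0,0,0,10],[-0.4,-2,0,0,0,0,10],[-0.5,-3,0,0,0,0,10],[-0.6,-4,0,0,0,0,10],[-0.8,-5,0,0,0,0,10],[-0.9,-6,0,0,0,0,10],[-1.1,-7,0,0,0,0,10],[-1.2,-8,0,0,0,0,10]]'
```

```text
time: 10.8
tcp_pos: [0.6252, 0.0977, 0.0951]
tcp_rot: [-179.7, -0.2, -8.1]
force: [-1.9, 6.5, 7.4]
opening: 0.192
grip_force: 40.4
```

```bash
python3 -m jog '[[-0.2,-1,0,0,0,0,10],[-0.4,-2,0,0,0,0,10],[-0.5,-3,0,0,0,0,10],[-0.6,-4,0,0,0,0,10],[-0.8,-5,0,0,0,0,10],[-0.9,-6,0,0,0,0,10],[-1.1,-7,0,0,0,0,10],[-1.2,-8,0,0,0,0,10]]'
```

```text
time: 11.6
tcp_pos: [0.624, 0.0897, 0.0951]
tcp_rot: [-179.7, -0.1, -8.1]
force: [-1.7, 5.7, 7.4]
opening: 0.195
grip_force: 40.4
```

```bash
python3 -m jog '[[-0.2,-1,0,0,0,0,10],[-0.4,-2,0,0,0,0,10],[-0.5,-3,0,0,0,0,10],[-0.6,-4,0,0,0,0,10],[-0.8,-5,0,0,0,0,10],[-0.9,-6,0,0,0,0,10],[-1.1,-7,0,0,0,0,10],[-1.2,-8,0,0,0,0,10]]'
```

```text
time: 12.4
tcp_pos: [0.6227, 0.0817, 0.0951]
tcp_rot: [-179.7, -0.1, -8.1]
force: [-1.2, 5.7, 7.4]
opening: 0.198
grip_force: 40.4
```

```bash
python3 -m jog '[[-0.2,-1,0,0,0,0,10],[-0.4,-2,0,0,0,0,10],[-0.5,-3,0,0,0,0,10],[-0.6,-4,0,0,0,0,10],[-0.8,-5,0,0,0,0,10],[-0.9,-6,0,0,0,0,10],[-1.1,-7,0,0,0,0,10],[-1.2,-8,0,0,0,0,10]]'
```

```text
time: 13.2
tcp_pos: [0.6214, 0.0736, 0.095]
tcp_rot: [-179.7, -0.1, -8.1]
force: [-1.3, 6.2, 7.1]
opening: 0.194
grip_force: 40.4
```

```bash
python3 -m jog '[[-0.2,-1,0,0,0,0,10],[-0.4,-2,0,0,0,0,10],[-0.5,-3,0,0,0,0,10],[-0.6,-4,0,0,0,0,10],[-0.8,-5,0,0,0,0,10],[-0.9,-6,0,0,0,0,10],[-1.1,-7,0,0,0,0,10],[-1.2,-8,0,0,0,0,10]]'
```

```text
time: 14.0
tcp_pos: [0.6197, 0.0663, 0.0933]
tcp_rot: [-179.6, -0.1, -8.2]
force: [-0.3, 11.2, 2.2]
opening: 0.195
grip_force: 41.0
```

The pin dropped 1.8 mm and the side force rose, so it's in the hole. I'll relieve the side load and lower.

```bash
python3 -m jog '[[0.1,1,0,0,0,0,10],[0.3,2,0,0,0,0,10],[0.3,2,-1,0,0,0,10],[0.3,2,-2.5,0,0,0,10],[0.3,2,-4,0,0,0,10],[0.3,2,-4,0,0,0,10]]'
```

```text
time: 14.6
tcp_pos: [0.62, 0.0673, 0.0894]
tcp_rot: [-179.7, -0.1, -8.1]
force: [-0.6, 7.6, 3.2]
opening: 0.193
grip_force: 40.3
```

```bash
python3 -m jog '[[0.1,1,0,0,0,0,10],[0.2,1.8,-1,0,0,0,10],[0.2,1.8,-2.5,0,0,0,10],[0.2,1.8,-4,0,0,0,10],[0.2,1.8,-4,0,0,0,10],[0.2,1.8,-4,0,0,0,10]]'
```

```text
time: 15.2
tcp_pos: [0.6199, 0.0678, 0.085]
tcp_rot: [-179.9, -0.0, -8.1]
force: [1.1, 6.4, 1.9]
opening: 0.199
grip_force: 40.0
```

```bash
python3 -m jog '[[0,1,0,0,0,0,10],[0,1.5,-1,0,0,0,10],[0,1.5,-2,0,0,0,10],[0,1.5,-3,0,0,0,10],[0,1.5,-4,0,0,0,10],[0,1.5,-5,0,0,0,10],[0,1.5,-5,0,0,0,10]]'
```

```text
time: 15.9
tcp_pos: [0.62, 0.0682, 0.0809]
tcp_rot: [-180.0, -0.1, -8.0]
force: [-1.9, 4.2, 5.3]
opening: 0.196
grip_force: 40.3
```

```bash
python3 -m jog '[[0,0.5,-1,0,0,0,10],[0,1,-2,0,0,0,10],[0,1,-3,0,0,0,10],[0,1,-4,0,0,0,10],[0,1,-5,0,0,0,10],[0,1,-5,0,0,0,10]]'
```

```text
time: 16.5
tcp_pos: [0.6198, 0.0685, 0.0754]
tcp_rot: [180.0, -0.1, -8.0]
force: [-0.2, 2.2, 3.9]
opening: 0.198
grip_force: 40.0
```

```bash
python3 -m jog '[[0,0.4,-1,0,0,0,10],[0,0.4,-2,0,0,0,10],[0,0.4,-3,0,0,0,10],[0,0.4,-3,0,0,0,10]]'
```

```text
time: 16.9
tcp_pos: [0.6199, 0.0687, 0.0736]
tcp_rot: [179.9, -0.0, -8.0]
force: [-3.1, 0.6, 11.0]
opening: 0.196
grip_force: 40.6
```

```bash
python3 -m jog '[[-0.5,0,-1,0,0,0,10],[-0.5,0,-2,0,0,0,10],[-0.5,0,-2,0,0,0,10]]'
```

```text
time: 17.2
tcp_pos: [0.62, 0.0687, 0.0736]
tcp_rot: [179.9, -0.1, -8.0]
force: [-6.7, 0.2, 18.3]
opening: 0.198
grip_force: 41.3
```

The pin is seated: force rises with no further travel. I'll unload, open and retreat.

```bash
python3 -m jog '[[0.5,0,2,0,0,0,10],[0.5,0,4,0,0,0,10],[0.5,0,4,0,0,0,25],[0.5,0,4,0,0,0,45],[0.5,0,4,0,0,0,45],[0.5,0,4,0,0,0,45],[0.5,0,4,0,0,0,45]]' && python3 -m jog '[[0,0,10,0,0,0,45],[0,0,25,0,0,0,45],[0,0,50,0,0,0,45],[0,0,80,0,0,0,45],[0,0,110,0,0,0,45],[-40,0,125,0,0,0,45],[-80,0,125,0,0,0,45],[-120,0,125,0,0,0,45]]' && python3 -m jog '[[-50,0,0,0,0,0,45],[-100,0,0,0,0,0,45],[-150,0,0,0,0,0,45],[-150,0,0,0,0,0,45],[-150,0,0,0,0,0,45]]'
python3 - <<'E'
from h import *
a=[]
for n,b in(("scene",(260,150,90,68)),("top",(200,170,90,68))):
    im=vision.grab_frame(n)[:,:,::-1];cv2.imwrite(f"pics/{n}3.png",im);x,y,w,h=b
    a.append(cv2.convertScaleAbs(cv2.resize(im[y:y+h,x:x+w],(400,300),interpolation=2),alpha=1.6))
cv2.imwrite("pics/c3.png",np.hstack(a))
E
```

```text
time: 17.9
tcp_pos: [0.6193, 0.0695, 0.0737]
tcp_rot: [180.0, 0.0, -8.0]
force: [-0.3, -0.9, -0.1]
opening: 0.529
grip_force: 0.0
time: 18.7
tcp_pos: [0.4995, 0.0697, 0.2016]
tcp_rot: [-180.0, -0.2, -8.0]
force: [-0.2, 0.4, 0.5]
opening: 0.525
grip_force: 0.0
time: 19.2
tcp_pos: [0.3491, 0.0697, 0.2002]
tcp_rot: [-180.0, -0.2, -8.0]
force: [0.8, 0.3, 1.0]
opening: 0.526
grip_force: 0.0
```

View pics/c3.png

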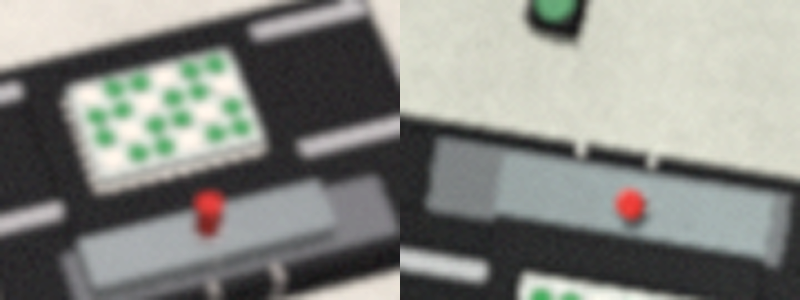

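The pin stands upright between the marks, at scene (307,198) and top (252,217). It went down exactly 21.5 mm from deck contact, so the flange is flat on the bar.

```bash
python3 -c "
from cell import bot
print(bot.hand_in())"
```

```text
the job is handed in; nothing more can be done
None
```

The red locking pin is fully home in the hidden hole with its flange on the carriage, the gripper has let go and moved clear, and the job was handed in at about 19 s of the allowed 69 s; no verdict was returned.

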